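Clamp the V-block in the ratchet clamp

ROBOT

A 6-joint arm with a two-finger parallel gripper is mounted at the origin on the work surface; the furniture and walls round the work are solid. World frame = base frame: x ahead of the robot, y to its left, z up, the work surface at z = 0. Lengths are in mm, angles in rad, forces in N, time in s.
With the tool pointing down it reaches from about 400 to 925 mm from the base axis. Payload 12.5 kg.
Tool frame: the origin (TCP) lies on the centre line of the jaws, within the pads' length; the fingertips stand 11 mm ahead of it and the grasp point (between the pads) lies 8 mm behind it; x points along the fingers, z is the direction in which the jaws open and shut, and the axes are right-handed (so a half turn about x gives the same grasp; the last joint's range is limited). The gripper opens to 95 mm and grips with 3 to 60 N. Pads are 20 mm wide; open, the fingers measure 119 mm over their backs; the gripper's body (75 mm by 180 mm) begins 59 mm behind the grasp point.
Start: joints at [1.119, 0.491, 1.559, -0, 1.092, -0.106], TCP at [211.827, 588.026, 225.661] pointing down, gripper open.
Joint ranges: [-3.1, 3.1], [-0.84, 2.19], [0.05, 2.79], [-1.13, 4.28], [0.06, 2.93], [-2.69, 2.69]. Speed limits (rad/s): [2.22, 2.22, 2.79, 3.14, 3.14, 3.14].

INTERFACE

Orientations are given as a unit quaternion [x, y, z, w].
In Python, from bench import r, eyes gives the robot as it stands.
- The arm moves only by the tool step_arm, never from a script. Its argument "motion" is a list of rows, each a list of 3 entries, a list of its own where there are three numbers: the shift along the world's x, y, z in units of 25 mm (1.0 is 25 mm), then the turn, a rotation vector about the world's x, y, z in units of 5 degrees (1.0 is 5 degrees), then the finger opening in mm, from 0 to 95.1. In form: [[[tx, ty, tz], [ax, ay, az], gripper], ...]. A call has 1 to 20 rows; each row is the pose to reach, as a shift and turn from the pose measured when the call began; what a row does not reach only later rows make up. A row lasts 1/12 s, in which the tool goes at most 41.7 mm and 7.16 degrees, less where a joint would pass 70% of its speed; a pose out of reach is approached as far as the arm can. A call with a gripper value outside its range is refused whole. The fingers move at their own pace and stop on an object; the grip force is fixed at half the most. Time passes only in rows, so rows that repeat a pose let the fingers close. It gives the time, the measured TCP pose, the force and the opening at its end, in the units of the state.
- r.state(): the state, without advancing time (a new reading comes with each control period).
- eyes.get_image(name): name is "scene" or "top" or "wrist"; returns a dict with "image" (480x640x3 uint8, red, green, blue), "z_map" (480x640 float32, mm along the optical axis (not along the pixel's ray), 0 where there is no reading), "fovy" (degrees; the focal length in pixels is half the picture's height over the tangent of half this angle, whatever the lens; pixels are square), "cx", "cy" (the principal point, pixels), "camera_from_world" (4x4, takes a point from world to camera coordinates). Camera axes: x right, y up, looking along -z (the intrinsics and any distortion apply to the point x, -y, -z); pixel columns grow to the right and rows downward; lengths in mm; the calibration is good to about 2 mm. A picture is of the moment at which its call begins.
- r.finish_job(): hands the job in, once; it reports no verdict.
The state is a dict: "time": time; "joint_pos": joint angles; "dq": joint speeds; "joint_torque": joint torques, N m; "position": TCP position; "eef_rot": TCP orientation; "wrist_force": force on the tool from outside, world axes, zero at the start; "torque": the same for the moment, N m; "gripper_width": opening from 0.0 (shut) to 1.0 (fully open).
Only numpy, scipy, OpenCV 4.12 (cv2) and the standard library are available. Lean on these libraries where they do the work, as an engineer would, in place of code of your own. Each camera call takes 0.05 s, during which the arm holds its last target. There are 200 camera calls.

TASK

Stand the V-block upright and centred on the bed of the ratchet clamp, with one of its grooved ends toward the fixed stop, let go of it, then hold the lever handle and pump it in full strokes, one click each, until the pad clamps the V-block against the stop with about 45 N. Feel the load at the handle, stop at the right click and never go much over; leave the handle drawn back at its rest, and do not disturb the things standing around.

Things in the scene. Friction and masses are not known exactly. Their poses are not given: they have to be found in the camera images.
- ratchet_clamp: Grey steel ratchet clamp fixed to the table. Origin on the table under its bed; z up, y along the clamp from pad to stop, x across. Bed: a plate 56 mm wide (x -28 to 28), top at z = 8 mm, y = -35 to 120 mm. Guides and ratchet wheel at y = -165 to -48 mm, up to 74 mm high. Lengths in mm in this frame
- stop_face (a point): Middle of the fixed stop's face, at x = 0, y = 100, z = 29 mm in the clamp's frame, looking to the clamp's -y; axes as the clamp's. The stop is a plate 56 mm wide, its top 48 mm above the table, 14 mm thick
- ram: Toothed bar, 95 by 15 by 16 mm, driven to the clamp's +y by the ratchet, 8.4 mm a click; it cannot slip back. Origin at its middle, z = 27 mm. It carries a screw with the sprung pad (plate 36 mm wide, 24 high). The screw is set differently each time and not measured: at the start the pad's face is at y = -2 to 32 mm in the clamp's frame. The pad's spring adds 25 N a click on the block
- lever_pivot (a point): Point on the lever's upright axis, 62 mm above the table, at x = 32, y = -100 mm in the clamp's frame; axes as the clamp's. From it the handle lies 120 mm off, in the direction (clamp frame, counterclockwise from +x seen from above) of -2.927 rad minus the lever's joint value
- lever (a joint): Lever angle, rad: 0 at its rest stop, 0.45 at the forward stop; a rise (working stroke) carries the handle to the clamp's +y. Level flat bar, no return spring, stays where left (starts at 0.02 to 0.36). The pawl takes hold at 0.04 and the next tooth clicks at 0.39: for one click draw back below 0.02, then push to 0.40 to 0.44
- handle (a point): Middle of the upright round black grip on the lever's end, 22 mm across, 66 to 120 mm above the table, this point at 98 mm; x points away from the pivot. The working stroke needs here, along the stroke, a fifth of the pad's load plus about 1 N of friction: held still just past the click, the pad's load is about 5 times (force less 1 N), give or take 7 N
- block: The V-block (see block_centre); origin at the centre of its underside
- block_centre (a point): Centre of the loose V-block, 21 mm above its underside: ground steel, 60 mm long (x), 51 wide (y), 42 high (z), V groove along x in its top, 0.45 to 0.8 kg. Clamped, its x lies along the clamp's y, either way round, its centre 30 mm from the stop's face and 29 mm above the table. Grip it from above across the 51 mm
- oil_bottle: Dark oil bottle, 56 mm across, 166 mm tall, standing loose; leave it. Origin at the centre of its underside
- tape_measure: Tape measure, 72 by 86 by 36 mm, loose; leave it. Origin at the centre of its underside
- nut_m20: Hexagon nut, 34 mm across, 16 mm high, loose; leave it. Origin at the centre of its underside
- bolt_m16: Bolt standing on its head, 27 mm across, 60 mm tall, loose; leave it. Origin at the centre of its underside
Not all that is in view belongs to the job. Of the things that look like the block, the larger one is meant.

How it is judged:
By the outcome, as a careful person would: the job done as asked, in the order asked, and still so for the second after the job is handed in, with the robot touching nothing.
It also fails if it takes over 72 s, if anything falls off the work surface, if the arm or the gripper's body presses on something with over 40 N, if the wrist force passes 120 N, or if a joint passes its speed limit or range.

## Working session

There is one attempt and no reset: what is moved stays moved. The work goes in short steps, Python scripts to look and compute and a tool call to move; the robot and the scene stay as the last step left them, time stands still between calls to the robot, and variables do not carry over. Pictures are saved under pics/ and viewed, about 8 in all and at most 12, crops included, and the job is handed in when it is done.

Besides the shell and the picture viewer there is one more tool, called as name(argument=value, ...) on one line, values as JSON. step_arm: Moves the arm, as the interface text tells. Its arguments: {"type":"object","properties":{"motion":{"type":"array","items":{"type":"array"}}},"required":["motion"]}

```bash
mkdir -p pics; ls; cat > h.py <<'E'
import numpy as np, cv2
from bench import r, eyes
def get(n,save=None):
    d=eyes.get_image(n)
    if save: cv2.imwrite('pics/'+save,d['image'][:,:,::-1])
    return d
def cloud(d):
    z=d['z_map']; f=240/np.tan(np.radians(d['fovy'])/2)
    v,u=np.mgrid[0:480,0:640]
    p=np.stack([(u-d['cx'])/f*z,-(v-d['cy'])/f*z,-z],-1)
    T=np.linalg.inv(d['camera_from_world'])
    w=p@T[:3,:3].T+T[:3,3]; w[z==0]=np.nan
    return w
E
python3 - <<'E'
from h import *
a=get('scene'); b=get('top'); 
for n,d in(('scene',a),('top',b)):
    print(n,[ (k,d[k]) for k in('fovy','cx','cy')],np.linalg.inv(d['camera_from_world'])[:3].round(2).tolist(),(d['z_map']>0).mean())
    np.savez('pics/%s0.npz'%n,img=d['image'],w=cloud(d))
cv2.imwrite('pics/a.png',np.hstack([cv2.resize(x['image'],(640,480))[:,:,::-1] for x in(b,)]))
cv2.imwrite('pics/s.png',a['image'][:,:,::-1])
print(r.state()); print([k for k in a])
E
```

```text
pics
scene [('fovy', 56.586556414592), ('cx', 322.2365736002855), ('cy', 246.7553916893787)] [[0.54, 0.59, -0.61, 33.5], [-0.84, 0.39, -0.37, -266.38], [0.02, 0.71, 0.7, 674.83]] 0.9960904947916667
top [('fovy', 57.01443327022455), ('cx', 324.9932324152311), ('cy', 239.24590589580214)] [[-0.01, 0.99, -0.16, 390.07], [-1.0, -0.01, -0.01, 38.51], [-0.01, 0.16, 0.99, 943.77]] 0.9957877604166666
{'time': 0.1, 'joint_pos': array([ 1.11939628e+00,  4.91493254e-01,  1.55940434e+00,  8.27438376e-06,
        1.09168740e+00, -1.05606901e-01]), 'dq': array([ 0.00056285, -0.0009766 , -0.00243174, -0.00088029, -0.0009357 ,
       -0.00047458]), 'joint_torque': array([ 3.11627744e-03, -6.13622546e+01, -2.58601159e+01,  6.94990670e-02,
        4.69201477e-02, -6.20841251e-05]), 'position': array([211.72885371, 587.82272952, 225.11846771]), 'eef_rot': array([-0.40669396,  0.57887221,  0.40635786,  0.57825624]), 'wrist_force': array([-0.6804061 ,  0.15485722,  0.25847306]), 'torque': array([ 0.07233488, -0.02765406,  0.04320705]), 'gripper_width': 0.9993222144202611}
['image', 'z_map', 'fovy', 'cx', 'cy', 'camera_from_world']
```

View pics/a.png

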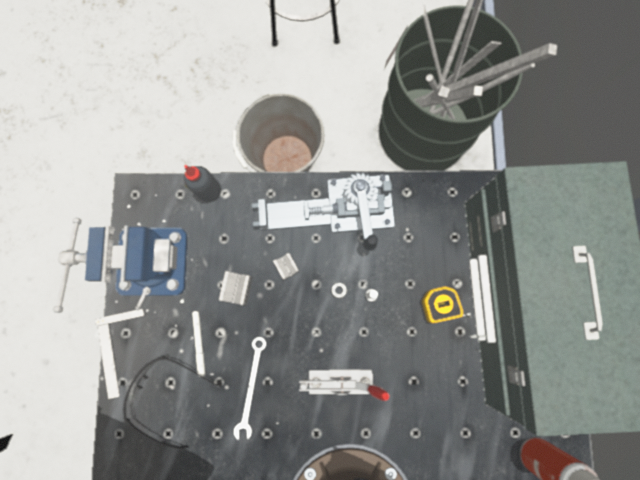

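View pics/s.png

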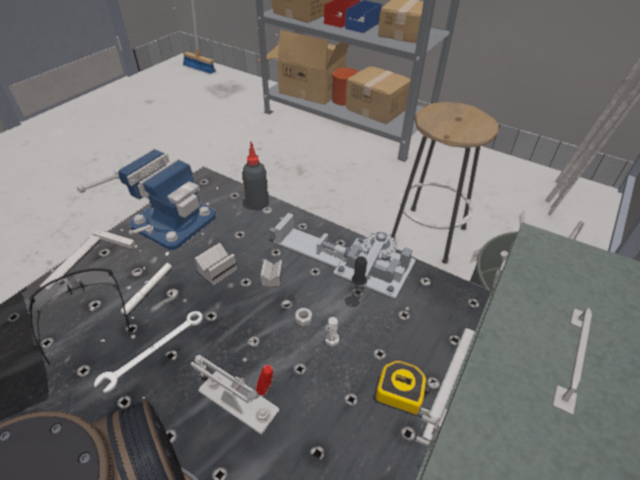

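The top view shows the clamp at (330,205), with its stop at left (258,212) and its handle at (370,240). There are two V-block lookalikes: the larger at (234,288) in top and (215,262) in scene, and the smaller at (287,266) in top and (271,272) in scene. The larger one is the candidate, so I'll check its attitude in a crop.

```bash
python3 - <<'E'
from h import *
T=np.load('pics/top0.npz'); S=np.load('pics/scene0.npz')
for n,D in(('top',T),('scene',S)):
    w=D['w']
    m=(abs(w[...,2])<25)&(w[...,0]>250)&(w[...,0]<650)&(abs(w[...,1])<400)
    p=w[m]; A=np.c_[p[:,:2],np.ones(len(p))]; c=np.linalg.lstsq(A,p[:,2],rcond=None)[0]; print(n,'plane',c,'med',np.median(p[:,2]))
    for name,(x0,x1,y0,y1) in dict(big=(340,480,170,300),).items(): pass
w=T['w']
def lab(zmin,box):
    x0,x1,y0,y1=box
    m=((w[...,2]>zmin)&(w[...,0]>x0)&(w[...,0]<x1)&(w[...,1]>y0)&(w[...,1]<y1)).astype(np.uint8)
    n,l,s,c=cv2.connectedComponentsWithStats(m)
    for i in range(1,n):
        if s[i,4]<60: continue
        q=w[l==i]; R=cv2.minAreaRect(q[:,:2].astype(np.float32))
        print('px',c[i].round(),'n',s[i,4],'rect',np.round(R[0],1),np.round(R[1],1),round(R[2],1),'z95',np.percentile(q[:,2],[5,50,95]).round(1))
lab(9,(200,800,-350,420))
crops=[cv2.resize(im[y:y+120,x:x+120],(400,400),interpolation=cv2.INTER_CUBIC)[:,:,::-1] for im,x,y in((T['img'],200,220),(S['img'],180,210))]
cv2.imwrite('pics/c.png',np.hstack(crops))
E
```

```text
top plane [ 0.00426758  0.00232538 -0.40764291] med 0.6550432751057542
scene plane [ 0.0051209   0.00428748 -2.76735323] med -1.7688218064502053
px [201. 183.] n 958 rect [653.3 299.9] [46.6 54.3] 49.6 z95 [ 23.5 101.  147.3]
px [527. 300.] n 25903 rect [ 417.3 -295.8] [108.3 425.3] 90.0 z95 [ 50.1 235.4 238.4]
px [339. 208.] n 4445 rect [590.3  51.7] [170.7 299.5] 4.4 z95 [ 9.3 36.  73.5]
px [154. 259.] n 3900 rect [499.3 381.9] [143.9  76.2] 0.0 z95 [ 13.2 113.9 144. ]
px [286. 266.] n 377 rect [486.1 130.2] [43.2 36.2] 29.2 z95 [16.7 27.  32.8]
px [235. 288.] n 807 rect [440.6 234. ] [51.2 59.9] 78.6 z95 [22.1 35.9 44.6]
px [338. 290.] n 116 rect [436.   19.7] [31.3 29.1] 88.9 z95 [13.7 17.2 19.6]
px [442. 305.] n 1166 rect [ 406.8 -198.6] [68.2 89.6] 7.9 z95 [23.8 36.1 39. ]
px [371. 295.] n 110 rect [425.4 -45.2] [21.  22.8] 0.4 z95 [10.2 38.1 62.6]
px [187. 353.] n 666 rect [324.8 331.9] [155.6 138.9] 80.7 z95 [10.9 15.8 44.2]
px [258. 345.] n 71 rect [322.7 185.6] [32.7 25.7] 12.3 z95 [ 9.  10.3 12.9]
px [346. 387.] n 898 rect [250.2  20.4] [158.1  33.8] 87.0 z95 [ 14.   51.4 163.8]
```

View pics/c.png

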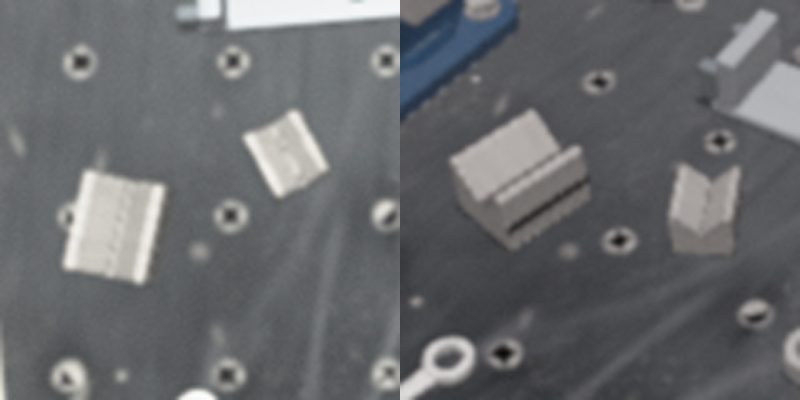

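The crop shows the larger block standing upright with its V groove up and running along its 60 mm length. Depth gives it as 51×60 and about 43 high. Next I'll measure the clamp pose.

```bash
python3 - <<'E'
from h import *
for n in('top','scene'):
    D=np.load('pics/%s0.npz'%n); w=D['w']; x,y,z=w[...,0],w[...,1],w[...,2]
    reg=(x>500)&(x<700)&(y>-110)&(y<215)
    def rect(m,t):
        nn,l,s,c=cv2.connectedComponentsWithStats(m.astype(np.uint8)); 
        if nn<2: print(t,'none'); return
        i=1+np.argmax(s[1:,4]); q=w[l==i]; R=cv2.minAreaRect(q[:,:2].astype(np.float32)); print(n,t,len(q),np.round(R[0],1),np.round(R[1],1),round(R[2],2),'z',np.median(q[:,2]).round(1), q.mean(0).round(1))
    rect(reg&(z>43)&(z<54)&(y>130),'stoptop')
    rect(reg&(z>4.5)&(z<14)&(y>40),'bed')
    rect(reg&(z>85)&(z<130),'handle')
    rect(reg&(z>112)&(z<130),'handletop')
    rect(reg&(z>16)&(z<45)&(y>70)&(y<150),'pad')
# block profile
D=np.load('pics/top0.npz'); w=D['w']; p=w[(abs(w[...,0]-440)<45)&(abs(w[...,1]-234)<45)&(w[...,2]>9)]
a=np.radians(78.6); t=(p[:,0]-440.6)*np.cos(a)+(p[:,1]-234)*np.sin(a)
for k in range(-28,28,4): q=p[(t>=k)&(t<k+4)]; print(k,np.median(q[:,2]).round(1) if len(q) else 0,end='; ')
E
```

```text
top stoptop 184 [596.1 179.2] [56.3 14.4] 4.5 z 49.0 [595.5 178.6  49. ]
top bed 1362 [601.2 114.9] [ 58.8 152.4] 3.16 z 9.4 [600.  112.    9.4]
top handle 126 [524.7 -40.4] [19.8 20.2] 0.02 z 119.9 [523.3 -40.  116.3]
top handletop 103 [524.8 -40.9] [19.2 19.4] 1.34 z 120.6 [524.5 -40.7 120. ]
top pad 109 [602.5  80.6] [34.4 20.8] 0.5 z 38.1 [601.7  83.8  36.9]
scene stoptop 131 [596.2 174.4] [58.1 14.7] 3.72 z 46.4 [594.8 173.9  46.3]
scene bed 943 [599.8 118.8] [ 58.5 157.7] 4.08 z 6.9 [594.8 114.5   7.1]
scene handle 228 [523.7 -45.5] [20.5 20.2] 72.85 z 109.1 [520.  -47.4 106.7]
scene handletop 101 [523.5 -45.2] [19.5 20.3] 78.07 z 117.5 [522.6 -46.  116.7]
scene pad 131 [603.6  79. ] [38.3 17.7] 3.91 z 32.4 [599.2  80.3  31.4]
-28 28.0; -24 43.4; -20 43.0; -16 38.5; -12 34.5; -8 30.9; -4 26.7; 0 25.5; 4 30.5; 8 34.1; 12 37.4; 16 41.6; 20 43.9; 24 43.1;
```

step_arm(motion=[[[9.16,-14.15,0],[0,0,1.7],95],[[9.16,-14.15,0],[0,0,1.7],95],[[9.16,-14.15,0],[0,0,1.7],95],[[9.16,-14.15,0],[0,0,1.7],95],[[9.16,-14.15,0],[0,0,1.7],95],[[9.16,-14.15,0],[0,0,1.7],95],[[9.16,-14.15,0],[0,0,1.7],95],[[9.16,-14.15,0],[0,0,1.7],95],[[9.16,-14.15,0],[0,0,1.7],95],[[9.16,-14.15,0],[0,0,1.7],95],[[9.16,-14.15,0],[0,0,1.7],95],[[9.16,-14.15,0],[0,0,1.7],95],[[9.16,-14.15,0],[0,0,1.7],95],[[9.16,-14.15,0],[0,0,1.7],95],[[9.16,-14.15,0],[0,0,1.7],95]])

```text
time: 1.35
position: [440.0, 235.2, 225.1]
eef_rot: [-0.449, 0.547, 0.449, 0.546]
wrist_force: [0.5, 0.5, -0.7]
gripper_width: 1.002
```

```bash
cat >> h.py <<'E'
from scipy.spatial.transform import Rotation as Ro
def st():
    s=r.state(); R=Ro.from_quat(s['eef_rot']).as_matrix()
    print('t',round(s['time'],2),'pos',s['position'].round(1),'tip dir',R[:,0].round(3),'open ang',np.degrees(np.arctan2(R[1,2],R[0,2])).round(2),'F',s['wrist_force'].round(2),'M',s['torque'].round(2),'w',round(s['gripper_width']*95.1,1))
E
python3 - <<'E'
from h import *
st(); d=get('wrist','w1.png'); w=cloud(d); np.savez('pics/w1.npz',w=w,img=d['image'])
print(np.linalg.inv(d['camera_from_world'])[:3].round(2).tolist())
x,y,z=w[...,0],w[...,1],w[...,2]
m=(z>10)&(z<60)&(abs(x-440)<60)&(abs(y-234)<60)
n,l,s,c=cv2.connectedComponentsWithStats(m.astype(np.uint8))
for i in range(1,n):
    if s[i,4]>300:
        for zz in (10,38):
            q=w[(l==i)&(z>zz)]; R=cv2.minAreaRect(q[:,:2].astype(np.float32)); print(c[i],len(q),R,np.percentile(q[:,2],[5,95]))
t=w[(abs(z)<8)&(abs(x-440)<90)&(abs(y-234)<90)]; print('table',np.median(t[:,2]))
E
```

```text
t 1.35 pos [440.  235.2 225.1] tip dir [-0.001 -0.001 -1.   ] open ang 78.8 F [ 0.47  0.5  -0.66] M [ 0.01 -0.02  0.01] w 95.3
[[0.19, -0.94, -0.26, 364.46], [0.98, 0.19, 0.05, 249.05], [-0.0, -0.27, 0.96, 383.44]]
[321.82322404 213.69972678] 3660 ((439.8419189453125, 232.0540008544922), (50.31517028808594, 60.235321044921875), 78.73331451416016) [20.71023418 41.8314622 ]
[321.82322404 213.69972678] 1321 ((439.9305419921875, 231.90428161621094), (49.9622802734375, 59.83142852783203), 78.93533325195312) [38.5055367  42.18130154]
table -1.924533599534243
```

View pics/w1.png

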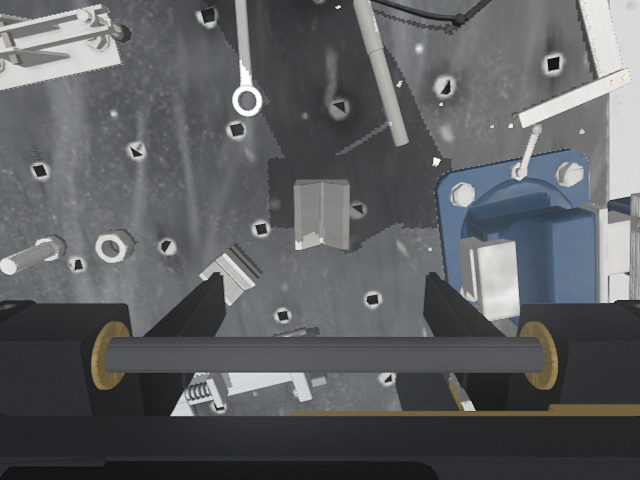

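The wrist view shows the V-block at (322,214), centred between the jaws with the groove across the opening direction. The small block, at (230,275), is clear. I'll descend and grip.

step_arm(motion=[[[0,-0.09,-1.5],[0,0,0],95],[[0,-0.09,-3],[0,0,0],95],[[0,-0.09,-4.5],[0,0,0],95],[[0,-0.09,-6],[0,0,0],95],[[0,-0.09,-7.2],[0,0,0],95],[[0,-0.09,-8],[0,0,0],95],[[0,-0.09,-8.24],[0,0,0],95],[[0,-0.09,-8.24],[0,0,0],95],[[0,-0.09,-8.24],[0,0,0],45],[[0,-0.09,-8.24],[0,0,0],45],[[0,-0.09,-8.24],[0,0,0],45],[[0,-0.09,-8.24],[0,0,0],45],[[0,-0.09,-8.24],[0,0,0],45],[[0,-0.09,-8.24],[0,0,0],45],[[0,-0.09,-8.24],[0,0,0],45],[[0,-0.09,-8.24],[0,0,0],45]])

```text
time: 2.73
position: [440.1, 232.9, 19.3]
eef_rot: [-0.449, 0.547, 0.449, 0.546]
wrist_force: [-0.7, -0.6, 4.1]
gripper_width: 0.525
```

step_arm(motion=[[[0,0,1],[0,0,0],45],[[0,0,2.3],[0,0,0],45],[[0,0,3.6],[0,0,-1],45],[[0.3,-0.2,4.6],[0,0,-2.4],45],[[0.9,-0.5,4.6],[0,0,-3.8],45],[[1.5,-0.9,4.6],[0,0,-5.2],45],[[2.2,-1.3,4.6],[0,0,-6.6],45],[[3.0,-1.8,4.6],[0,0,-8],45],[[3.8,-2.3,4.6],[0,0,-9.4],45],[[4.6,-2.8,4.6],[0,0,-10.8],45],[[5.4,-3.2,4.6],[0,0,-12.2],45],[[6.0,-3.6,4.6],[0,0,-13.6],45],[[6.32,-3.72,4.6],[0,0,-14.96],45],[[6.32,-3.72,4.6],[0,0,-14.96],45],[[6.32,-3.72,4.6],[0,0,-14.96],45],[[6.32,-3.72,4.6],[0,0,-14.96],45]])

```text
time: 4.07
position: [597.0, 140.2, 133.8]
eef_rot: [-0.026, 0.708, 0.026, 0.706]
wrist_force: [0.0, 0.1, -4.7]
gripper_width: 0.524
```

```bash
python3 - <<'E'
from h import *
st(); print(r.state()['joint_pos'].round(2)); d=get('wrist','w2.png'); w=cloud(d); np.savez('pics/w2.npz',w=w,img=d['image'])
x,y,z=w[...,0],w[...,1],w[...,2]
def rect(m,t):
    nn,l,s,c=cv2.connectedComponentsWithStats(m.astype(np.uint8)); 
    if nn<2: print(t,'none'); return
    i=1+np.argmax(s[1:,4]); q=w[l==i]; R=cv2.minAreaRect(q[:,:2].astype(np.float32)); print(t,len(q),c[i].round(),np.round(R[0],1),np.round(R[1],1),round(R[2],2),'z',np.median(q[:,2]).round(1))
reg=(x>500)&(x<700)&(y>0)&(y<260)
rect(reg&(z>43)&(z<54)&(y>155),'stoptop')
rect(reg&(z>4)&(z<14)&(y>40),'bed')
rect(reg&(z>95)&(z<175)&(y<190),'block'); rect(reg&(z>150)&(z<170)&(y<190),'blocktop')
rect(reg&(z>15)&(z<45)&(y<150),'pad')
E
```

```text
t 4.07 pos [597.  140.2 133.8] tip dir [-0.003 -0.    -1.   ] open ang 4.24 F [ 0.02  0.13 -4.72] M [-0.07  0.03 -0.  ] w 49.8
[0.12 0.58 1.68 0.   0.89 0.05]
stoptop 1911 [329. 192.] [595.9 176.3] [55.8 14.4] 4.77 z 47.1
bed 2114 [329. 217.] [598.1 151.4] [55.9 22.3] 4.41 z 7.2
block 15741 [325. 289.] [595.8 146.5] [71.2 44.5] 4.37 z 148.6
blocktop 3327 [269. 300.] [571.6 149.4] [22.7 35. ] 3.07 z 155.3
pad 1612 [328. 394.] [608.   20.9] [38.  29.5] 5.56 z 37.3
```

View pics/w2.png

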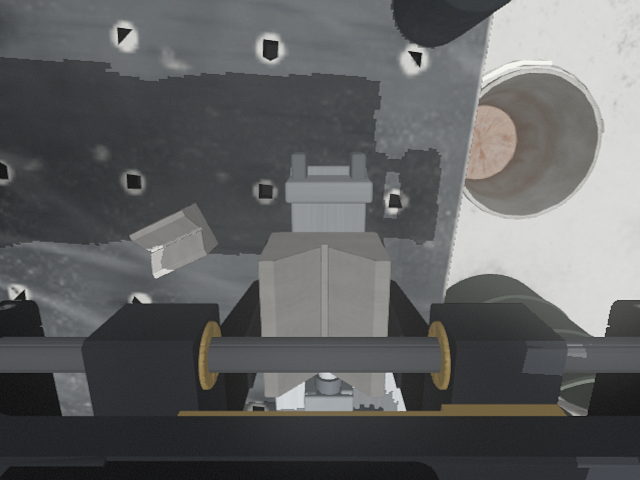

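```bash
python3 - <<'E'
from h import *
w=np.load('pics/w2.npz')['w']; x,y,z=w[...,0],w[...,1],w[...,2]
m=(z>112)&(z<162)&(y>157)&(y<180)&(abs(x-597)<40); q=w[m]
print(len(q),q.min(0),q.max(0))
a=np.radians(4.24); e=np.array([np.cos(a),np.sin(a)]); f=np.array([-np.sin(a),np.cos(a)])
s=(q[:,:2]-[597,140.2]); print('across',np.percentile(s@e,[0.5,99.5]),'along',np.percentile(s@f,[1,50,99]),'z',np.percentile(q[:,2],[1,99]))
E
```

```text
6194 [568.78960567 157.00606544 112.97595272] [619.86393144 170.32452817 157.23169549]
across [-25.44477616  23.91464799] along [16.23047233 26.71732337 28.34175969] z [114.35453085 156.49096315]
```

step_arm(motion=[[[0.09,-0.14,-0.5],[0,0,0.04],45],[[0.09,-0.14,-1.4],[0,0,0.04],45],[[0.09,-0.14,-2.4],[0,0,0.04],45],[[0.09,-0.14,-3.3],[0,0,0.04],45],[[0.09,-0.14,-3.9],[0,0,0.04],45],[[0.09,-0.14,-4.18],[0,0,0.04],45],[[0.09,-0.14,-4.18],[0,0,0.04],45],[[0.09,-0.14,-4.22],[0,0,0.04],45],[[0.09,-0.14,-4.24],[0,0,0.04],45],[[0.09,-0.14,-4.24],[0,0,0.04],45]])

```text
time: 4.95
position: [599.6, 136.9, 28.4]
eef_rot: [-0.027, 0.707, 0.027, 0.706]
wrist_force: [1.0, 0.2, -5.7]
gripper_width: 0.522
```

```bash
python3 -c "
from h import *
st()"
```

```text
t 4.95 pos [599.6 136.9  28.4] tip dir [-0.001  0.    -1.   ] open ang 4.45 F [ 0.96  0.22 -5.67] M [-0.08  0.02 -0.01] w 49.6
```

step_arm(motion=[[[0,0.04,0],[0,0,0],45],[[0,0.08,0],[0,0,0],45],[[-0.01,0.12,0],[0,0,0],45],[[-0.01,0.14,0],[0,0,0],45],[[-0.01,0.14,0],[0,0,0],45]])

```text
time: 5.37
position: [599.3, 140.6, 28.5]
eef_rot: [-0.027, 0.707, 0.028, 0.706]
wrist_force: [-0.3, 0.6, -5.2]
gripper_width: 0.52
```

Not yet touching. I'll ease further toward the stop.

step_arm(motion=[[[0,0.02,0],[0,0,0],45],[[0,0.04,0],[0,0,0],45],[[0,0.06,0],[0,0,0],45],[[0,0.06,0],[0,0,0],45]])

```text
time: 5.7
position: [599.3, 141.5, 28.5]
eef_rot: [-0.028, 0.707, 0.027, 0.706]
wrist_force: [-0.6, -4.8, -2.4]
gripper_width: 0.524
```

Contact with the stop: Fy is −5 N. Now I'll lower onto the bed.

step_arm(motion=[[[0,-0.01,-0.02],[0,0,0],45],[[0,-0.02,-0.04],[0,0,0],45],[[0,-0.02,-0.05],[0,0,0],45],[[0,-0.02,-0.05],[0,0,0],45]])

```text
time: 6.03
position: [599.3, 141.1, 27.1]
eef_rot: [-0.028, 0.707, 0.027, 0.706]
wrist_force: [-0.7, 0.1, -5.2]
gripper_width: 0.52
```

step_arm(motion=[[[0,0,-0.02],[0,0,0],45],[[0,0,-0.04],[0,0,0],45],[[0,0,-0.04],[0,0,0],45]])

```text
time: 6.28
position: [599.3, 141.2, 26.6]
eef_rot: [-0.028, 0.707, 0.027, 0.706]
wrist_force: [-1.5, -0.2, 2.9]
gripper_width: 0.527
```

The block rests on the bed (Fz is +3 N). I'll release, rise, and go over the handle.

step_arm(motion=[[[0,0,0],[0,0,0],80],[[0,0,0],[0,0,0],80],[[0,0,0],[0,0,0],80],[[0,0,0],[0,0,0],80],[[0,0,1],[0,0,0],80],[[0,0,2.5],[0,0,0],80],[[0,0,4],[0,0,0],80],[[-0.2,-0.6,5.5],[0,0,1.4],80],[[-0.6,-1.4,6.8],[0,0,2.8],80],[[-1,-2.3,7.7],[0,0,4.2],80],[[-1.3,-3.2,7.7],[0,0,5.6],80],[[-1.7,-4.1,7.7],[0,0,7],80],[[-2,-5,7.7],[0,0,8.4],80],[[-2.4,-5.9,7.7],[0,0,9.8],80],[[-2.8,-6.7,7.7],[0,0,11.2],80],[[-2.97,-7.29,7.7],[0,0,12.6],80],[[-2.97,-7.29,7.7],[0,0,14],80],[[-2.97,-7.29,7.7],[0,0,15.4],80],[[-2.97,-7.29,7.7],[0,0,16.8],80],[[-2.97,-7.29,7.7],[0,0,18],80]])

```text
time: 7.95
position: [525.0, -41.2, 219.2]
eef_rot: [0.521, -0.479, -0.52, -0.478]
wrist_force: [0.2, -1.3, -0.8]
gripper_width: 0.842
```

```bash
python3 - <<'E'
from h import *
st(); print(r.state()['joint_pos'].round(2)); d=get('wrist','w3.png'); w=cloud(d); np.savez('pics/w3.npz',w=w,img=d['image'])
D=get('top','t3.png'); W=cloud(D)
def rect(w,m,t):
    nn,l,s,c=cv2.connectedComponentsWithStats(m.astype(np.uint8)); 
    if nn<2: print(t,'none'); return
    i=1+np.argmax(s[1:,4]); q=w[l==i]; R=cv2.minAreaRect(q[:,:2].astype(np.float32)); print(t,len(q),c[i].round(),np.round(R[0],1),np.round(R[1],1),round(R[2],2),'z',np.percentile(q[:,2],[5,50,95]).round(1))
for n,w in(('w',w),('t',W)):
    x,y,z=w[...,0],w[...,1],w[...,2]
    rect(w,(z>108)&(z<135)&(abs(x-525)<30)&(abs(y+42)<35),n+'handle')
    rect(w,(z>40)&(z<56)&(abs(x-598)<40)&(abs(y-140)<32),n+'blocktop')
    rect(w,(z>18)&(z<56)&(abs(x-598)<40)&(abs(y-140)<33),n+'block')
    rect(w,(z>16)&(z<45)&(y>60)&(y<104)&(abs(x-600)<40),n+'pad')
E
```

```text
t 7.95 pos [525.  -41.2 219.2] tip dir [ 0.001 -0.001 -1.   ] open ang 94.8 F [ 0.21 -1.27 -0.78] M [ 0.1  -0.03  0.04] w 80.1
[-0.2   0.36  1.81 -0.    0.97 -1.86]
whandle 743 [322. 240.] [524.5 -43.8] [21.3 21.1] 78.23 z [112.3 118.1 119.5]
wblocktop 1105 [516. 292.] [579.2 140. ] [21. 64.] 1.63 z [40.9 47.4 50. ]
wblock 2796 [503. 295.] [596.4 142.2] [50.3 67.8] 6.86 z [21.7 39.6 49.7]
wpad 227 [448. 292.] [592.4  84. ] [16.1  8.1] 5.32 z [18.9 34.9 39. ]
thandle none
tblocktop 271 [279. 203.] [613.9 142.6] [21.  59.1] 5.21 z [41.1 47.5 52.9]
tblock 810 [279. 212.] [597.7 143.4] [53.1 63.7] 5.21 z [29.5 44.  52.9]
tpad 138 [309. 210.] [603.   76.2] [34.6 29.3] 0.45 z [28.9 36.6 41.1]
```

View pics/w3.png

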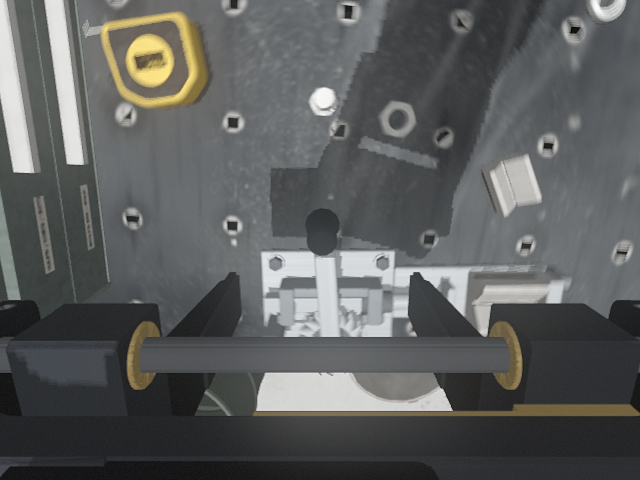

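The wrist view shows the handle grip at (322,232), mid-jaw and clear of the bolt (323,100) and nut (397,118). The block sits on the bed at right. I'll descend and take hold of the grip.

step_arm(motion=[[[0,-0.06,-1.2],[0,0,0],70],[[0,-0.06,-2.6],[0,0,0],60],[[0,-0.06,-4],[0,0,0],60],[[0,-0.06,-4.9],[0,0,0],60],[[0,-0.06,-5.17],[0,0,0],60],[[0,-0.06,-5.17],[0,0,0],60],[[0,-0.06,-5.17],[0,0,0],15],[[0,-0.06,-5.17],[0,0,0],15],[[0,-0.06,-5.17],[0,0,0],15],[[0,-0.06,-5.17],[0,0,0],15],[[0,-0.06,-5.17],[0,0,0],15],[[0,-0.06,-5.17],[0,0,0],15],[[0,-0.06,-5.17],[0,0,0],15]])

```text
time: 9.13
position: [525.2, -42.6, 90.3]
eef_rot: [0.52, -0.48, -0.519, -0.48]
wrist_force: [-0.7, -0.1, 4.5]
gripper_width: 0.227
```

```bash
cat >> h.py <<'E'
a=np.radians(4.4); X=np.array([np.cos(a),np.sin(a)]); Y=np.array([-np.sin(a),np.cos(a)])
S=np.array([596.3,177.0]); O=S-107*Y; P=O+32*X-100*Y
def hp(q): t=-2.927-q+a; return P+120*np.array([np.cos(t),np.sin(t)])
def qof(p): d=np.asarray(p)[:2]-P; return -2.927-(np.arctan2(d[1],d[0])-a-(2*np.pi if np.arctan2(d[1],d[0])>0 else 0)), np.hypot(*d)
E
python3 - <<'E'
from h import *
st(); p=r.state()['position']; print('P',P,qof(p))
for q in(-.02,0,.05,.1,.15,.2,.25,.3,.35,.4,.42,.44): print(q,hp(q).round(1),((hp(q)-p[:2])/25).round(3))
E
```

```text
t 9.13 pos [525.2 -42.6  90.3] tip dir [ 0.001 -0.001 -1.   ] open ang 94.56 F [-0.73 -0.08  4.51] M [ 0.1   0.19 -0.06] w 21.6
P [644.08652689 -26.93491081] (np.float64(0.16027330221577207), np.float64(119.94414166937216))
-0.02 [529.9 -63.7] [ 0.187 -0.843]
0 [529.1 -61.4] [ 0.159 -0.752]
0.05 [527.6 -55.6] [ 0.096 -0.52 ]
0.1 [526.3 -49.8] [ 0.044 -0.286]
0.15 [525.3 -43.8] [ 0.004 -0.049]
0.2 [524.6 -37.9] [-0.023  0.189]
0.25 [524.2 -31.9] [-0.039  0.429]
0.3 [524.1 -25.9] [-0.043  0.669]
0.35 [524.3 -19.9] [-0.035  0.908]
0.4 [524.8 -13.9] [-0.015  1.148]
0.42 [525.1 -11.5] [-0.004  1.243]
0.44 [525.4  -9.2] [0.009 1.338]
```

Held, and the radius fits (119.9 mm). q is about 0.16. Next I draw back to rest.

step_arm(motion=[[[0.02,-0.14,0],[0,0,0],15],[[0.04,-0.29,0],[0,0,0],15],[[0.07,-0.41,0],[0,0,0],15],[[0.1,-0.52,0],[0,0,0],15],[[0.12,-0.62,0],[0,0,0],15],[[0.14,-0.7,0],[0,0,0],15],[[0.16,-0.74,0],[0,0,0],15],[[0.16,-0.74,0],[0,0,0],15]])

```text
time: 9.8
position: [527.8, -61.2, 90.2]
eef_rot: [-0.519, 0.48, 0.52, 0.479]
wrist_force: [-7.6, 3.0, 7.3]
gripper_width: 0.228
```

```bash
python3 - <<'E'
from h import *
st(); p=r.state()['position']; print(qof(p))
E
```

```text
t 9.8 pos [527.8 -61.2  90.2] tip dir [-0.002 -0.    -1.   ] open ang 94.54 F [-7.57  2.95  7.33] M [0.56 1.27 0.22] w 21.7
(np.float64(0.004896713649233497), np.float64(121.26424139155759))
```

step_arm(motion=[[[-0.056,0.224,0],[0,0,0],15],[[-0.108,0.456,0],[0,0,0],15],[[-0.148,0.696,0],[0,0,0],15],[[-0.176,0.932,0],[0,0,0],15],[[-0.192,1.172,0],[0,0,0],15],[[-0.196,1.412,0],[0,0,0],15],[[-0.188,1.652,0],[0,0,0],15],[[-0.168,1.892,0],[0,0,0],15],[[-0.154,2.012,0],[0,0,0],15],[[-0.154,2.012,0],[0,0,0],15],[[-0.154,2.012,0],[0,0,0],15]])

```text
time: 10.72
position: [523.9, -10.7, 90.1]
eef_rot: [-0.519, 0.48, 0.52, 0.479]
wrist_force: [-1.4, 0.0, -3.0]
gripper_width: 0.226
```

```bash
cat >> h.py <<'E'
def tan():
    s=r.state(); q,R=qof(s['position']); t=-2.927-q+a
    print('q',round(q,3),'R',round(R,1),'Fstroke(push)',-(s['wrist_force'][:2]@[np.sin(t),-np.cos(t)]).round(2),'F',s['wrist_force'].round(1),'t',round(s['time'],2))
def pad():
    for n in('top','scene'):
        w=cloud(get(n)); uv=(w[...,:2]-O); u=uv@X; v=uv@Y; z=w[...,2]
        m=(z>20)&(z<45)&(abs(u)<18)&(v>-30)&(v<37); q=v[m]; print(n,'pad v pct',np.nanpercentile(q,[50,90,97,99]).round(1),'n',m.sum())
        m=(z>15)&(z<56)&(abs(u)<40)&(v>36)&(v<98); print('  block u',np.percentile(u[m],[1,99]).round(1),'v',np.percentile(v[m],[1,99]).round(1))
E
python3 -c "
from h import *
st(); tan(); pad()"
```

```text
t 10.72 pos [523.9 -10.7  90.1] tip dir [-0.002 -0.    -1.   ] open ang 94.56 F [-1.36  0.04 -3.04] M [ 0.11  0.17 -0.07] w 21.5
q 0.426 R 121.2 Fstroke(push) 0.15 F [-1.4  0.  -3. ] t 10.72
top pad v pct [22.5 28.7 29.9 30. ] n 137
  block u [-25.6  24.6] v [42.  97.7]
scene pad v pct [15.8 23.3 25.2 25.9] n 105
  block u [-27.3  23.9] v [37.5 97.8]
```

step_arm(motion=[[[-0.032,-0.368,0],[0,0,0],15],[[-0.036,-0.848,0],[0,0,0],15],[[0.008,-1.324,0],[0,0,0],15],[[0.1,-1.796,0],[0,0,0],15],[[0.156,-2.02,0],[0,0,0],15],[[0.156,-2.02,0],[0,0,0],15],[[0.156,-2.02,0],[0,0,0],15],[[0.098,-1.788,0],[0,0,0],15],[[0.046,-1.556,0],[0,0,0],15],[[0.006,-1.316,0],[0,0,0],15],[[-0.022,-1.08,0],[0,0,0],15],[[-0.038,-0.84,0],[0,0,0],15],[[-0.042,-0.6,0],[0,0,0],15],[[-0.034,-0.36,0],[0,0,0],15],[[-0.014,-0.12,0],[0,0,0],15],[[0,0,0],[0,0,0],15],[[0,0,0],[0,0,0],15],[[0,0,0],[0,0,0],15]])

```text
time: 12.32
position: [524.2, -10.5, 90.1]
eef_rot: [-0.519, 0.48, 0.52, 0.479]
wrist_force: [1.7, 0.3, -1.7]
gripper_width: 0.227
```

```bash
python3 -c "
from h import *
tan(); pad()
tan()"
```

```text
q 0.427 R 121.0 Fstroke(push) -0.57 F [ 1.7  0.3 -1.7] t 12.32
top pad v pct [26.8 35.4 36.5 36.8] n 149
  block u [-25.5  24.5] v [36.9 97.5]
scene pad v pct [23.6 32.  33.5 34.7] n 140
  block u [-27.1  22.9] v [37.5 97.7]
q 0.425 R 121.0 Fstroke(push) -1.95 F [ 2.5  1.6 -2.5] t 12.42
```

step_arm(motion=[[[-0.032,-0.368,0],[0,0,0],15],[[-0.036,-0.848,0],[0,0,0],15],[[0.008,-1.324,0],[0,0,0],15],[[0.1,-1.796,0],[0,0,0],15],[[0.156,-2.02,0],[0,0,0],15],[[0.156,-2.02,0],[0,0,0],15],[[0.156,-2.02,0],[0,0,0],15],[[0.098,-1.788,0],[0,0,0],15],[[0.046,-1.556,0],[0,0,0],15],[[0.006,-1.316,0],[0,0,0],15],[[-0.022,-1.08,0],[0,0,0],15],[[-0.038,-0.84,0],[0,0,0],15],[[-0.042,-0.6,0],[0,0,0],15],[[-0.034,-0.36,0],[0,0,0],15],[[-0.014,-0.12,0],[0,0,0],15],[[0,0,0],[0,0,0],15],[[0,0,0],[0,0,0],15],[[0,0,0],[0,0,0],15]])

```text
time: 13.92
position: [524.2, -10.6, 90.1]
eef_rot: [-0.519, 0.48, 0.52, 0.479]
wrist_force: [1.0, -2.8, -3.3]
gripper_width: 0.224
```

```bash
cat >> h.py <<'E'
def avg(n=8):
    f=[]
    for i in range(n):
        s=r.state(); q,R=qof(s['position']); t=-2.927-q+a
        f.append(-(s['wrist_force'][:2]@[np.sin(t),-np.cos(t)])); eyes.get_image('top')
    f=np.array(f); print('avg q',round(q,3),'Fs',f.mean().round(2),'sd',f.std().round(2),f.round(1),'load',5*(f.mean()-1))
E
python3 -c "
from h import *
avg(); pad()"
```

```text
avg q 0.425 Fs 1.94 sd 0.75 [2.6 2.  2.6 0.7 1.2 1.3 2.3 2.8] load 4.708492677282159
top pad v pct [21.1 35.6 36.5 36.9] n 135
  block u [-25.5  24.7] v [36.7 97.2]
scene pad v pct [25.7 33.5 35.8 36.8] n 157
  block u [-27.4  24.4] v [36.8 97.5]
```

Contact felt: load is about 5–15 N after click 3. Next stroke.

step_arm(motion=[[[-0.032,-0.368,0],[0,0,0],15],[[-0.036,-0.848,0],[0,0,0],15],[[0.008,-1.324,0],[0,0,0],15],[[0.1,-1.796,0],[0,0,0],15],[[0.156,-2.02,0],[0,0,0],15],[[0.156,-2.02,0],[0,0,0],15],[[0.156,-2.02,0],[0,0,0],15],[[0.098,-1.788,0],[0,0,0],15],[[0.046,-1.556,0],[0,0,0],15],[[0.006,-1.316,0],[0,0,0],15],[[-0.022,-1.08,0],[0,0,0],15],[[-0.038,-0.84,0],[0,0,0],15],[[-0.042,-0.6,0],[0,0,0],15],[[-0.034,-0.36,0],[0,0,0],15],[[-0.014,-0.12,0],[0,0,0],15],[[0,0,0],[0,0,0],15],[[0,0,0],[0,0,0],15],[[0,0,0],[0,0,0],15]])

```text
time: 15.92
position: [524.2, -11.9, 90.1]
eef_rot: [-0.519, 0.48, 0.52, 0.479]
wrist_force: [-0.5, -6.0, -3.7]
gripper_width: 0.23
```

```bash
python3 -c "
from h import *
avg(14); pad()"
```

```text
avg q 0.415 Fs 6.63 sd 0.43 [6.  6.2 6.7 6.4 7.2 7.3 7.2 6.1 6.6 6.6 6.7 7.3 6.5 6.1] load 28.136088807003517
top pad v pct [19.  35.1 36.3 36.6] n 145
  block u [-25.4  24.5] v [36.9 97.4]
scene pad v pct [25.1 33.6 36.  36.8] n 168
  block u [-27.4  23.1] v [36.7 97.9]
```

Load reads about 28 N at click 4, but the force zero matters at this resolution. I'll draw back and measure the unloaded bias.

step_arm(motion=[[[-0.032,-0.32,0],[0,0,0],15],[[-0.036,-0.8,0],[0,0,0],15],[[-0.02,-1.03,0],[0,0,0],15],[[-0.02,-1.03,0],[0,0,0],15],[[-0.02,-1.03,0],[0,0,0],15]])

```text
time: 17.13
position: [521.5, -38.6, 90.0]
eef_rot: [-0.518, 0.481, 0.521, 0.478]
wrist_force: [-7.8, -0.9, 5.3]
gripper_width: 0.227
```

```bash
python3 -c "
from h import *
avg(12); st()"
```

```text
avg q 0.198 Fs -0.34 sd 0.46 [ 0.1 -0.7 -0.9 -0.8  0.4 -0.4  0.1  0.1  0.2 -0.7 -0.7 -0.7] load -6.703050516547778
t 17.73 pos [521.5 -38.4  90. ] tip dir [-0.006 -0.    -1.   ] open ang 94.55 F [-7.83 -0.53  4.7 ] M [-0.03  1.54  0.14] w 21.8
```

step_arm(motion=[[[0.04,-0.3,0],[0,0,0],15],[[0.12,-0.7,0],[0,0,0],15],[[0.165,-0.92,0],[0,0,0],15],[[0.165,-0.92,0],[0,0,0],15],[[0.165,-0.92,0],[0,0,0],15],[[0.15,-0.88,0],[0,0,0],15],[[0.15,-0.85,0],[0,0,0],15],[[0.14,-0.82,0],[0,0,0],15]])

```text
time: 18.4
position: [523.4, -60.0, 90.0]
eef_rot: [-0.517, 0.482, 0.522, 0.478]
wrist_force: [-6.8, -6.2, 3.3]
gripper_width: 0.229
```

```bash
python3 -c "
from h import *
avg(12); st()"
```

```text
avg q 0.024 Fs 1.65 sd 0.82 [4.2 1.1 1.5 1.8 1.  1.3 1.8 1.3 1.7 1.  1.4 1.9] load 3.2372055880924746
t 19.0 pos [523.4 -60.   90. ] tip dir [-0.01  0.   -1.  ] open ang 94.5 F [-7.28 -3.44  4.05] M [-0.46  1.19 -0.18] w 21.8
```

```bash
python3 - <<'E'
from h import *
d=get('wrist'); s=get('scene')['image'][200:320,300:460]
im=np.vstack([d['image'][130:330,150:550], cv2.resize(s,(400,300),interpolation=cv2.INTER_CUBIC)])[:,:,::-1]
cv2.imwrite('pics/v4.png',im)
w=cloud(d); x,y,z=w[...,0],w[...,1],w[...,2]
m=(z>100)&(z<125)&(abs(x-525)<30)&(abs(y+58)<12); q=w[m]; print(len(q),np.percentile(q[:,0],[1,50,99]),np.percentile(q[:,1],[1,99]))
E
```

```text
1813 [509.53593717 518.72703682 524.147334  ] [-69.60730478 -46.29865564]
```

View pics/v4.png

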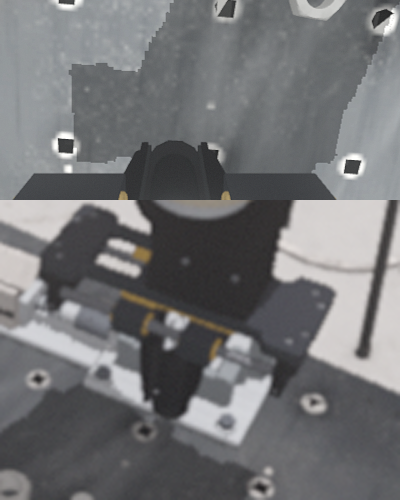

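The held handle seems to have rolled along the pads, because the lever turns against the fixed tool yaw and that causes a radial force. I'll let go, rise, re-measure the handle, then re-grip and turn the tool with the lever.

step_arm(motion=[[[0,0,0],[0,0,0],60],[[0,0,0],[0,0,0],60],[[0,0,0],[0,0,0],60],[[0,0,1.2],[0,0,0],60],[[0,0,2.6],[0,0,0],60],[[0,0,4],[0,0,0],60],[[0,0,5.17],[0,0,0],60],[[0,0,5.17],[0,0,0],60],[[0,0,5.17],[0,0,0],60]])

```text
time: 19.85
position: [523.9, -60.2, 220.7]
eef_rot: [-0.518, 0.482, 0.521, 0.478]
wrist_force: [0.1, 0.2, -1.0]
gripper_width: 0.629
```

```bash
python3 - <<'E'
from h import *
st(); avg(8); d=get('wrist'); w=cloud(d)
x,y,z=w[...,0],w[...,1],w[...,2]
m=(z>110)&(z<130)&(abs(x-525)<30)&(abs(y+58)<25)
nn,l,s,c=cv2.connectedComponentsWithStats(m.astype(np.uint8)); i=1+np.argmax(s[1:,4]); q=w[(l==i)&(z>116)]; R=cv2.minAreaRect(q[:,:2].astype(np.float32)); print(len(q),c[i],R); print(qof(R[0]))
E
```

```text
t 19.85 pos [523.9 -60.2 220.7] tip dir [-0.006 -0.    -1.   ] open ang 94.51 F [ 0.05  0.21 -1.04] M [0.04 0.02 0.02] w 59.9
avg q 0.025 Fs 0.11 sd 0.31 [-0.2 -0.1 -0.2  0.7  0.1  0.4  0.2 -0.1] load -4.454092298046384
567 [324.0334728  249.46722455] ((528.1062622070312, -60.35163879394531), (19.326688766479492, 18.35524559020996), 5.811038017272949)
(np.float64(0.010860813047785634), np.float64(120.6983823662862))
```

Handle is at (528.1, −60.4), so the pivot model holds, and the force zero in air is 0.1 N. I'll re-grip it centred.

step_arm(motion=[[[0.176,-0.01,0],[0,-0.07,0],60],[[0.176,-0.01,-1.4],[0,-0.07,0],60],[[0.176,-0.01,-2.8],[0,-0.07,0],60],[[0.176,-0.01,-4.2],[0,-0.07,0],60],[[0.176,-0.01,-5.0],[0,-0.07,0],60],[[0.176,-0.01,-5.2],[0,-0.07,0],60],[[0.176,-0.01,-5.2],[0,-0.07,0],60],[[0.176,-0.01,-5.2],[0,-0.07,0],15],[[0.176,-0.01,-5.2],[0,-0.07,0],15],[[0.176,-0.01,-5.2],[0,-0.07,0],15],[[0.176,-0.01,-5.2],[0,-0.07,0],15],[[0.176,-0.01,-5.2],[0,-0.07,0],15],[[0.176,-0.01,-5.2],[0,-0.07,0],15]])

```text
time: 21.38
position: [527.9, -60.3, 89.2]
eef_rot: [-0.518, 0.481, 0.52, 0.479]
wrist_force: [0.6, -0.0, -0.1]
gripper_width: 0.266
```

```bash
python3 - <<'E'
from h import *
st(); avg(6); p=r.state()['position']; q0,_=qof(p)
for q in(0,.03,.08,.1,.15,.2,.25,.3,.35,.4,.425,.435): print(q,((hp(q)-p[:2])/25).round(3),'yaw',round(np.degrees(q0-q)/5,2))
E
```

```text
t 21.38 pos [527.9 -60.3  89.2] tip dir [-0.004  0.    -1.   ] open ang 94.5 F [ 0.6  -0.04 -0.13] M [0.06 0.03 0.01] w 25.3
avg q 0.012 Fs -0.75 sd 0.52 [ 0.2 -0.5 -0.7 -1.2 -0.8 -1.4] load -8.734194078495811
0 [ 0.054 -0.047] yaw 0.14
0.03 [0.015 0.092] yaw -0.2
0.08 [-0.042  0.325] yaw -0.77
0.1 [-0.061  0.419] yaw -1.0
0.15 [-0.1    0.656] yaw -1.58
0.2 [-0.128  0.894] yaw -2.15
0.25 [-0.144  1.133] yaw -2.72
0.3 [-0.148  1.373] yaw -3.29
0.35 [-0.14   1.613] yaw -3.87
0.4 [-0.12   1.852] yaw -4.44
0.425 [-0.106  1.971] yaw -4.73
0.435 [-0.099  2.019] yaw -4.84
```

step_arm(motion=[[[0,0,0],[0,0,0],15],[[0.054,-0.047,0],[0,0,0.14],15],[[0.054,-0.06,0],[0,0,0.14],15],[[0.054,-0.06,0],[0,0,0.14],15],[[0.015,0.092,0],[0,0,-0.2],15],[[-0.014,0.21,0],[0,0,-0.5],15],[[-0.042,0.325,0],[0,0,-0.77],15],[[-0.052,0.37,0],[0,0,-0.9],15],[[-0.061,0.419,0],[0,0,-1],15],[[-0.061,0.419,0],[0,0,-1],15]])

```text
time: 22.52
position: [525.5, -50.5, 89.1]
eef_rot: [-0.497, 0.503, 0.499, 0.501]
wrist_force: [-6.6, -8.7, 5.7]
gripper_width: 0.227
```

```bash
python3 - <<'E'
from h import *
st(); avg(12)
E
```

```text
t 22.52 pos [525.5 -50.5  89.1] tip dir [-0.006 -0.    -1.   ] open ang 89.54 F [-6.56 -8.73  5.65] M [-1.38  0.95  0.1 ] w 21.6
avg q 0.094 Fs 6.46 sd 0.56 [7.3 5.7 7.1 6.3 6.8 6.2 7.2 6.8 6.3 5.7 6.4 5.7] load 27.29961358543953
```

The second reading agrees: settled load after click 4 is about 25 N, so one more click gives about 50 N, the nearest to 45. I'll complete the stroke.

step_arm(motion=[[[-0.04,0.268,0],[0,0,-0.64],15],[[-0.068,0.504,0],[0,0,-1.21],15],[[-0.084,0.744,0],[0,0,-1.79],15],[[-0.088,0.984,0],[0,0,-2.36],15],[[-0.08,1.224,0],[0,0,-2.93],15],[[-0.06,1.464,0],[0,0,-3.5],15],[[-0.036,1.65,0],[0,0,-3.96],15],[[-0.036,1.65,0],[0,0,-3.96],15],[[-0.036,1.65,0],[0,0,-3.96],15]])

```text
time: 23.87
position: [524.3, -10.1, 89.1]
eef_rot: [-0.403, 0.582, 0.406, 0.578]
wrist_force: [-3.8, -9.9, 4.2]
gripper_width: 0.225
```

```bash
python3 - <<'E'
from h import *
st(); avg(12)
E
```

```text
t 23.87 pos [524.3 -10.1  89.1] tip dir [-0.006  0.001 -1.   ] open ang 69.82 F [-3.76 -9.86  4.16] M [-1.41  0.49  0.14] w 21.4
avg q 0.429 Fs 9.55 sd 0.45 [10.3  8.9 10.2  8.8  9.8  9.2  9.3  9.2  9.5  9.7 10.   9.8] load 42.774585170111685
```

Load reads about 43 N at click 5, which is the right one. Now I draw back to rest.

step_arm(motion=[[[-0.032,-0.392,0],[0,0,0.9],15],[[-0.036,-0.872,0],[0,0,2.05],15],[[0.008,-1.348,0],[0,0,3.2],15],[[0.1,-1.82,0],[0,0,4.34],15],[[0.16,-2.05,0],[0,0,4.92],15],[[0.16,-2.07,0],[0,0,4.92],15],[[0.16,-2.07,0],[0,0,4.92],15],[[0.16,-2.07,0],[0,0,4.92],15]])

```text
time: 25.13
position: [528.2, -61.2, 89.0]
eef_rot: [-0.517, 0.482, 0.521, 0.478]
wrist_force: [0.4, 6.9, 3.2]
gripper_width: 0.225
```

```bash
python3 - <<'E'
from h import *
st(); avg(6)
E
```

```text
t 25.13 pos [528.2 -61.2  89. ] tip dir [-0.007 -0.001 -1.   ] open ang 94.45 F [0.43 6.95 3.19] M [ 1.51 -0.1   0.15] w 21.4
avg q 0.003 Fs -7.29 sd 0.43 [-6.5 -7.8 -7.6 -7.6 -6.9 -7.3] load -41.44439098757195
```

At the rest stop, pressing it with 7 N. I'll release and rise clear.

step_arm(motion=[[[0,0,0],[0,0,0],60],[[0,0,0],[0,0,0],60],[[0,0,0],[0,0,0],60],[[0,0,0],[0,0,0],60],[[0,0,1.2],[0,0,0],60],[[0,0,2.6],[0,0,0],60],[[0,0,4],[0,0,0],60],[[0,0,5.5],[0,0,0],60],[[-1,0,6],[0,0,0],60],[[-2.5,0,6],[0,0,0],60],[[-4,0,6],[0,0,0],60],[[-4,0,6],[0,0,0],60]])

```text
time: 26.43
position: [422.6, -60.5, 239.0]
eef_rot: [-0.517, 0.483, 0.521, 0.478]
wrist_force: [1.4, -0.2, 0.8]
gripper_width: 0.632
```

```bash
python3 - <<'E'
from h import *
st(); pad()
for n in('top','scene','wrist'):
    d=get(n); w=cloud(d); x,y,z=w[...,0],w[...,1],w[...,2]
    q=w[(z>112)&(z<130)&(abs(x-525)<22)&(abs(y+55)<25)]
    if len(q)>40: R=cv2.minAreaRect(q[:,:2].astype(np.float32)); print(n,R[0],R[1],qof(R[0]))
t=get('top')['image'][150:330,180:480]; s=get('scene')['image'][190:310,200:440]
cv2.imwrite('pics/f.png',np.vstack([cv2.resize(t,(500,300),interpolation=cv2.INTER_CUBIC),cv2.resize(s,(500,250),interpolation=cv2.INTER_CUBIC)])[:,:,::-1])
E
```

```text
t 26.43 pos [422.6 -60.5 239. ] tip dir [-0.009 -0.    -1.   ] open ang 94.44 F [ 1.44 -0.21  0.85] M [ 0.04 -0.05  0.03] w 60.1
top pad v pct [ 0.7 34.  36.1 36.8] n 292
  block u [-25.5  24.6] v [36.8 97.5]
scene pad v pct [-6.6 32.9 35.7 36.3] n 230
  block u [-27.3  23.6] v [37.  97.7]
scene (527.573974609375, -64.53365325927734) (17.60294532775879, 20.06787872314453) (np.float64(-0.02076418513221201), np.float64(122.42891926935523))
```

View pics/f.png

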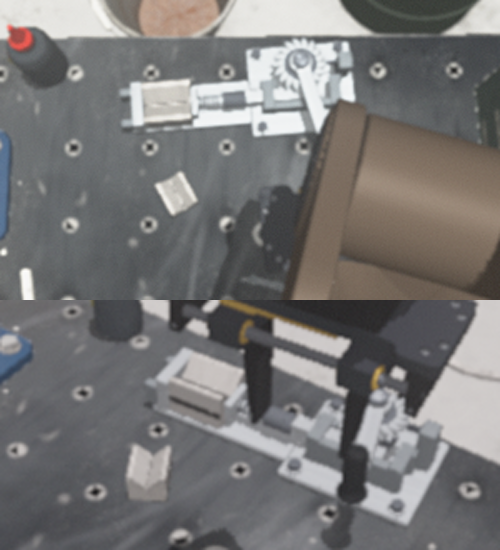

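The picture shows the block seated between pad and stop and upright at (163,101). The handle is drawn back, the gripper is clear, and the neighbours are undisturbed.

```bash
python3 -c "
from h import *
print(r.finish_job())"
```

```text
the job is handed in; nothing more can be done
None
```

The V-block is clamped upright on the bed against the stop at an estimated 43–50 N. The job was handed in at about 27 s with the gripper clear, and no verdict was reported.

**What I did:** I gripped the larger V-block, touched it to the stop (about 5 N felt), lowered it onto the bed and let go. I then held the handle for five full strokes, drew it back to its rest stop and released it.

**Load at the handle:**

| Click | Load felt |
|---|---|
| 1–2 | none |
| 3 | about 5 N |
| 4 | about 28 N, re-checked at about 25 N |
| 5 | about 43 N |

Click 4 plus one 25 N click would be about 50 N, so the true load could be anywhere in that range.

**Last checks:**
- **Block:** It is centred within about 1–2 mm and seated between pad and stop.
- **Handle:** It is at rest, within about 0.02 rad. Only the scene camera could see it at the end. Its raw reading was 2–3 mm off, the same as its error earlier in the job.
- **Things standing around:** The parts of the final picture I could see looked undisturbed. The arm hid the nut and bolt, and the tape measure was out of the picture.

**What disagreed:**
- **Pad position:** A camera estimate of the pad suggested a load up to 10 N higher than the handle force. I went by the force after checking its zero in air.
- **Grip:** The handle crept about 4 mm in the jaws during the first four strokes. I let go and gripped it again before the fifth, turning the tool with the lever.

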